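Throw the feed lever into the marked notch

TASK

Two small drive units stand on the bench, both with their levers in neutral. On the unit whose lever has the upright round handle, swing that lever sideways out of neutral and into the notch marked by the one tall stud, until it sits in the notch with the handle over the stud, then let go. Do not move the flat-handled lever of the other unit.

Things in the scene. Friction and masses are not known exactly. Their poses are not given: they have to be found in the camera images.
- selector: fixed round grey drive unit, 210 mm across; dial plate top at z 33 mm, gear housing at the rear 60 mm high. Origin on the bench on the lever's vertical axis; -x is neutral (towards the robot), z up. Notches at 0 (neutral), 25 and 50 degrees either side. A marker stands at each but neutral, 95 mm from the axis: one tall stud, three flat brass screw heads 3 mm high
- selector_grip (a point): centre of the lever's upright round black handle, 25 mm thick, z 53 to 105 mm (this point: 85), 95 mm from the axis. The steel lever bar (z 55 to 66) turns only about the unit's vertical axis, 60 degrees either way. A spring pin holds it in a notch: 4 to 6 N sideways at the handle frees it; it clicks into each notch passed, centres within 2 degrees and stays
- stud_center (a point): centre of the tall brass stud marking the wanted notch: 16 mm thick, 15 mm high, upright on the dial plate (z 33 to 48 mm), 95 mm from the lever's axis, 25 or 50 degrees left or right of neutral. With the lever in the wanted notch, its handle is straight above this stud and clears it by 5 mm
- other_grip (a point): handle of the other unit's lever, which must stay in neutral: a flat black bar 60 x 18 x 10 mm lying along that lever, z 67 mm, this point 95 mm from its unit's axis. The other unit is of the same build but has no tall stud; it stands left or right of the first, axes about 0.21 to 0.31 m apart

How it is judged:
At the end, for the whole second after the job is handed in: the round handle stands over the tall stud within 10 mm horizontally (about 6 degrees of the notch), released, and the other unit's lever is within 15 mm of where it was (horizontal distance between selector_grip and stud_center below 0.01 m and distance of other_grip from where it was at the start of the episode below 0.015 m); the robot touches nothing.
It fails at once if the other unit's flat-handled lever is moved more than 15 mm out of neutral (distance of other_grip from where it was at the start of the episode above 0.015 m).
It also fails if it takes over 32 s, if anything falls off the work surface, if the arm or the gripper's body presses on something with over 40 N, if the wrist force passes 120 N, or if a joint passes its speed limit or range.

ROBOT

A 6-joint arm with a two-finger parallel gripper is mounted at the origin on a cart in front of the work surface, level with it; the furniture and walls round the work are solid. World frame = base frame: x ahead of the robot, y to its left, z up, the work surface at z = 0. Lengths are in m, angles in rad, forces in N, time in s.
With the tool pointing down it reaches from about 0.35 to 0.85 m from the base axis. Payload 8.1 kg.
Tool frame: the origin (TCP) lies at the very end of the fingers, on their centre line; the grasp point (between the pads) lies 19 mm behind it; z points along the fingers, x is the direction in which the jaws open and shut, and the axes are right-handed (so a half turn about z gives the same grasp; the last joint's range is limited). The gripper opens to 93 mm and grips with 3 to 60 N. Pads are 15 mm wide; open, the fingers measure 128 mm over their backs; the gripper's body (75 mm by 188 mm) begins 65 mm behind the grasp point.
Start: joints at [-1.258, 0.13, 1.488, -0, 1.523, -0.085], TCP at [0.232, -0.553, 0.184] pointing down, gripper open.
Joint ranges: [-2.96, 2.96], [-0.89, 2.26], [0.02, 2.5], [-1.34, 4.48], [0, 2.73], [-2.66, 2.66]. Speed limits (rad/s): [2.39, 2.39, 2.79, 3.14, 3.14, 3.14].

INTERFACE

Orientations are given as a rotation vector (axis times angle).
In Python, from plant import robot gives the robot as it stands. The module is installed in compiled form; this text tells all that it offers.
- The arm moves only by the tool jog_arm, never from a script. Its argument "commands" is one flat list of numbers, 5 for each row, row after row: the gripper's target within -1 to 1 (shut at 1, half-way at 0, fully open at -1), then the shift along the tool's x, y, z in m, then the turn about the tool's z in degrees. A call has 1 to 20 rows; each row shifts and turns the commanded pose from where the row before left it, along the tool's axes as they then stand; what a row does not reach is not made up. A row lasts 1/12 s, in which the tool goes at most 41.7 mm and 7.16 degrees, less where a joint would pass 70% of its speed; a pose out of reach is approached as far as the arm can. A call is refused whole if a number of a shift passes 0.0417 or a number of a turn 7.16, either way. A call with a gripper value outside its range is refused whole. The fingers move at their own pace and stop on an object; "grip_force" is the grip in N (left out, the last holds). Time passes only in rows, so rows that do not move let the fingers close. It gives the time, the measured TCP pose, the force and the opening at its end, in the units of the state.
- robot.read_state(): the state, without advancing time (a new reading comes with each control period).
- robot.read_camera(name): name is "scene" or "top" or "wrist"; returns a dict with "img" (420x560x3 uint8, blue, green, red), "vfov" (degrees; the focal length in pixels is half the picture's height over the tangent of half this angle, whatever the lens; pixels are square), "cx", "cy" (the principal point, pixels), "extrinsics" (4x4, takes a point from world to camera coordinates). Camera axes: x right, y down, z forward; pixel columns grow to the right and rows downward; lengths in m; the calibration is good to about 2 mm. A picture is of the moment at which its call begins. There is no depth.
- robot.close_job(): hands the job in, once; it reports no verdict.
Trained networks look in a picture, given as the dict that the camera call returned (one of the last four; its "shot" number tells which), for a name from the list of things; names that differ only in an ending like _2 or _b are one class to them, and where a whole thing is asked for, a point or a joint stands for the part that bears it (a point fixed in the world has none). Each returns a list of dicts, best first, with "score" (0 to 1); they miss things now and then, are a little off and sometimes report something else, mostly with a low value. They report only what shows in the picture. A call takes as long as a camera call.
- robot.recognise(thing, picture): "box" ([centre column, centre row, width, height] as shares, 0 to 1, of the picture: columns of its width, rows of its height, round what is visible of it).
- robot.pinpoint(thing, picture): "position" ([row, column] as shares, 0 to 1, of the picture: columns of its width, rows of its height: a listed point, or the origin of a listed thing).
The state is a dict: "t": time; "q": joint angles; "dq": joint speeds; "joint_torque": joint torques, N m; "tool_pos": TCP position; "orientation": TCP orientation; "force": force on the tool from outside, world axes, zero at the start; "wrist_torque": the same for the moment, N m; "opening": finger opening in m.
Only numpy, scipy, OpenCV 4.12 (cv2) and the standard library are available. Lean on these libraries where they do the work, as an engineer would, in place of code of your own. Each camera call takes 0.05 s, during which the arm holds its last target.

## Working session

There is one attempt and no reset: what is moved stays moved. The work goes in short steps, Python scripts to look and compute and a tool call to move; the robot and the scene stay as the last step left them, time stands still between calls to the robot, and variables do not carry over. Pictures are saved under pics/ and viewed, and the job is handed in when it is done.

Besides the shell and the picture viewer there is one more tool, called after "Emit:" by a JSON object that holds its "op" and its "data", one argument or row to a line. jog_arm: Moves the arm, as the interface text tells. Its arguments: {"type":"object","properties":{"commands":{"type":"array"},"grip_force":{"type":"number"}},"required":["commands"]}

```bash
mkdir -p pics
cat > h.py <<'E'
import numpy as np, cv2
from plant import robot
def ray(p,row,col):
    f=p["img"].shape[0]/2/np.tan(np.radians(p["vfov"])/2)
    E=np.array(p["extrinsics"]);R=E[:3,:3];c=-R.T@E[:3,3]
    d=R.T@np.array([(col-p["cx"])/f,(row-p["cy"])/f,1]);return c,d
def atz(p,row,col,z):
    c,d=ray(p,row,col);return c+d*(z-c[2])/d[2]
def proj(p,X):
    f=p["img"].shape[0]/2/np.tan(np.radians(p["vfov"])/2)
    E=np.array(p["extrinsics"]);x=E[:3,:3]@np.array(X)+E[:3,3];return p["cx"]+f*x[0]/x[2],p["cy"]+f*x[1]/x[2]
E
cat > a.py <<'E'
from h import *
Z=dict(selector=0,selector_grip=.085,stud_center=.0405,other_grip=.067)
for n in ["top","scene"]:
    p=robot.read_camera(n);cv2.imwrite(f"pics/{n}0.png",p["img"])
    print(n,p["vfov"],p["cx"],p["cy"])
    for t in Z:
        for d in robot.pinpoint(t,p)[:3]:
            r,c=d["position"][0]*420,d["position"][1]*560
            print(t,round(d["score"],2),round(r),round(c),atz(p,r,c,Z[t]).round(4))
s=robot.read_state();print(s["t"],s["tool_pos"],s["orientation"],s["opening"])
E
python3 a.py
```

```text
top 42.362852916828906 280.19534763294325 202.08182928989305
selector 0.97 197 356 [ 0.5264 -0.1549  0.    ]
selector_grip 0.96 238 366 [ 0.4328 -0.1546  0.085 ]
stud_center 0.48 223 403 [ 0.4659 -0.2289  0.0405]
other_grip 0.75 234 221 [0.4508 0.0917 0.067 ]
scene 42.63746755930435 266.0859431003637 212.34595954064304
selector_grip 0.76 193 332 [ 0.4303 -0.1522  0.085 ]
other_grip 0.76 255 251 [0.4569 0.0971 0.067 ]
0.5 [ 0.23246568 -0.55312311  0.18429182] [-2.61656065e+00  1.73863749e+00  6.08157424e-05] 0.09295526383805158
```

View pics/top0.png

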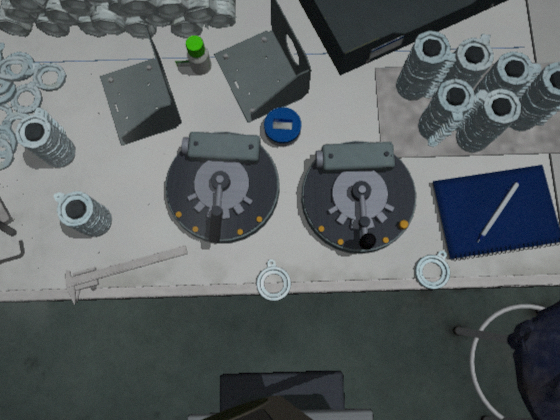

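View pics/scene0.png

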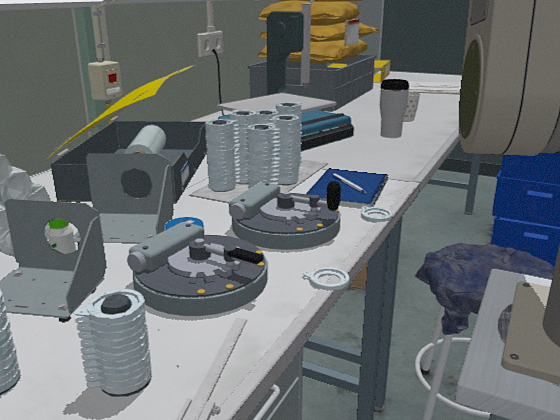

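Run:
```python
import cv2
i=cv2.imread('pics/top0.png')[140:280,270:450];cv2.imwrite('pics/crop0.png',cv2.resize(i,None,fx=4,fy=4,interpolation=2))
```

```text
(no output)
```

View pics/crop0.png

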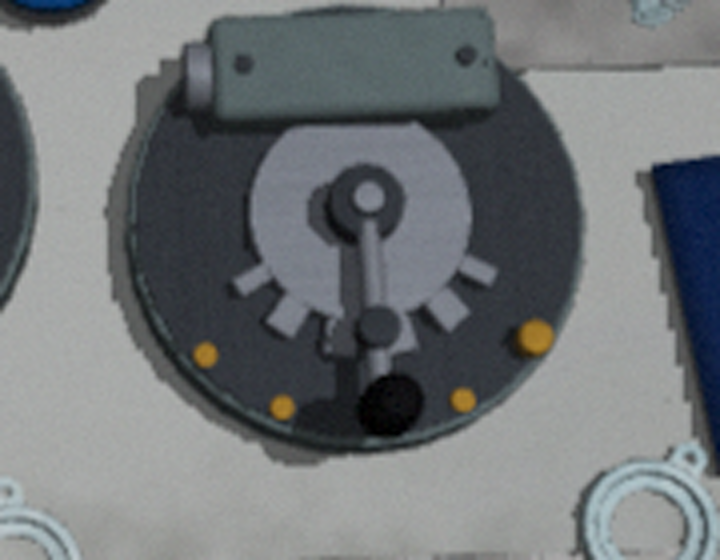

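The stud is at top pixel (403, 224), the larger of the four brass markers and 50° towards -y (image right). The round handle is at (366, 241) and the flat-handled unit is on the left. Next I'll refine the geometry and get the tool axes.

```bash
cat > b.py <<'E'
from h import *
from scipy.spatial.transform import Rotation as Ro
from scipy.optimize import least_squares
p=robot.read_camera("top")
px=lambda u,v:(140+v/4-.4,270+u/4-.4)
sc=[atz(p,*px(u,v),z) for u,v,z in [(206,355,.036),(283,407,.036),(463,400,.036),(536,337,.048)]]
h=atz(p,*px(392,402),.105)
print(np.round(sc,4),h.round(4))
A=np.radians([-50,-25,25,50])
def m(x,a): return np.array([x[0]-.095*np.cos(x[2]+a),x[1]-.095*np.sin(x[2]+a)]).T
r=least_squares(lambda x:(m(x,A)-np.array(sc)[:,:2]).ravel(),[.526,-.155,0])
print(r.x.round(4),np.degrees(r.x[2]),np.abs(r.fun).max())
for a in (0,25,50): print(a,m(r.x,np.radians(a)).round(4))
s=robot.read_state();R=Ro.from_rotvec(s["orientation"]).as_matrix();print(R.round(3),s["tool_pos"])
T=np.append(m(r.x,0),.184);print(R.T@(T-s["tool_pos"]))
E
python3 b.py
```

```text
[[ 0.4613 -0.0831  0.036 ]
 [ 0.4369 -0.1161  0.036 ]
 [ 0.4376 -0.196   0.036 ]
 [ 0.4627 -0.2279  0.048 ]] [ 0.4265 -0.1533  0.105 ]
[ 0.5232 -0.1551  0.0097] 0.5552893752633675 0.0005274198482961567
0 [ 0.4282 -0.156 ]
25 [ 0.4375 -0.196 ]
50 [ 0.4628 -0.2284]
[[ 0.387 -0.922  0.   ]
 [-0.922 -0.387  0.   ]
 [-0.    -0.    -1.   ]] [ 0.23244259 -0.55313899  0.18435067]
[-0.29031306 -0.33433144  0.00035435]
```

Emit:
{"op": "jog_arm", "data": {
  "commands": [-1, -0.0207, -0.0239, 0, 0, -1, -0.0207, -0.0239, 0, 0, -1, -0.0207, -0.0239, 0, 0, -1, -0.0207, -0.0239, 0, 0, -1, -0.0207, -0.0239, 0, 0, -1, -0.0207, -0.0239, 0, 0, -1, -0.0207, -0.0239, 0, 0, -1, -0.0207, -0.0239, 0, 0, -1, -0.0207, -0.0239, 0, 0, -1, -0.0207, -0.0239, 0, 0, -1, -0.0207, -0.0239, 0, 0, -1, -0.0207, -0.0239, 0, 0, -1, -0.0207, -0.0239, 0, 0, -1, -0.0207, -0.0239, 0, 0, -1, 0, 0, 0, 0, -1, 0, 0, 0, 0, -1, 0, 0, 0, 0],
  "grip_force": 20
}}

```text
t: 1.97
tool_pos: [0.4286, -0.1567, 0.1844]
orientation: [2.617, -1.737, 0.0]
force: [-0.2, -0.8, -0.3]
opening: 0.0932
```

```bash
cat > c.py <<'E'
from h import *
import sys
from scipy.spatial.transform import Rotation as Ro
Z=dict(selector_grip=.085,stud_center=.0405,other_grip=.067)
for n in sys.argv[2:]:
    p=robot.read_camera(n);cv2.imwrite(f"pics/{n}{sys.argv[1]}.png",p["img"])
    for t in Z:
        for d in robot.pinpoint(t,p)[:2]:
            r,c=d["position"][0]*420,d["position"][1]*560
            print(n,t,round(d["score"],2),round(r),round(c),atz(p,r,c,Z[t]).round(4))
s=robot.read_state();R=Ro.from_rotvec(s["orientation"]).as_matrix()
print(s["t"],s["tool_pos"],R[:,0],s["force"],s["opening"])
for T in ((.4285,-.156),(.4375,-.196),(.4628,-.2284)): print((R.T@(np.append(T,.073)-s["tool_pos"])).round(4))
E
python3 c.py 1 wrist scene
```

```text
wrist selector_grip 0.89 200 285 [ 0.4292 -0.1579  0.085 ]
wrist stud_center 0.47 182 367 [ 0.4651 -0.2288  0.0405]
scene selector_grip 0.71 191 335 [ 0.4276 -0.1635  0.085 ]
scene other_grip 0.59 253 252 [0.4581 0.0919 0.067 ]
2.3667 [ 0.42847183 -0.15692116  0.18435025] [ 3.86322282e-01 -9.22363862e-01  1.51107949e-05] [ 0.46216376 -0.20786865  0.12658698] 0.09275298345748983
[-0.0008 -0.0004  0.1114]
[0.0395 0.0068 0.1114]
[ 0.0792 -0.004   0.1114]
```

View pics/wrist1.png

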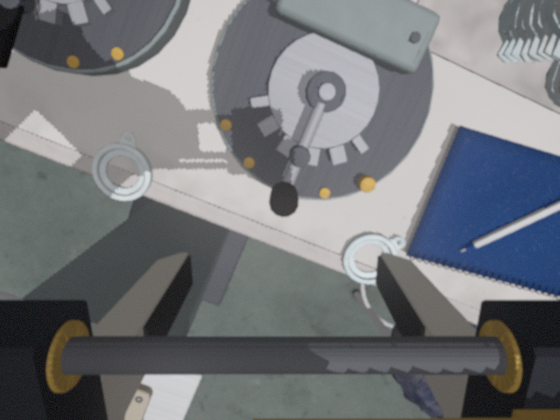

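The wrist view confirms it: the handle is at (285, 200) and the stud, the largest brass marker, at (367, 184). The tool is centred over the handle, so I descend and grip.

Emit:
{"op": "jog_arm", "data": {
  "commands": [-1, 0, 0, 0.02, 0, -1, 0, 0, 0.02, 0, -1, 0, 0, 0.02, 0, -1, 0, 0, 0.02, 0, -1, 0, 0, 0.016, 0, -1, 0, 0, 0.015, 0, -1, 0, 0, 0, 0, 1, 0, 0, 0, 0, 1, 0, 0, 0, 0, 1, 0, 0, 0, 0, 1, 0, 0, 0, 0, 1, 0, 0, 0, 0, 1, 0, 0, 0, 0, 1, 0, 0, 0, 0, 1, 0, 0, 0, 0, 1, 0, 0, 0, 0],
  "grip_force": 20
}}

```text
t: 3.7
tool_pos: [0.4287, -0.1564, 0.0734]
orientation: [-2.617, 1.739, -0.0]
force: [0.3, 0.1, -0.5]
opening: 0.0374
```

Emit:
{"op": "jog_arm", "data": {
  "commands": [1, 0, 0, 0, 0, 1, 0, 0, 0, 0, 1, 0, 0, 0, 0, 1, 0, 0, 0, 0, 1, 0, 0, 0, 0, 1, 0, 0, 0, 0]
}}

```text
t: 4.2
tool_pos: [0.4287, -0.1564, 0.0733]
orientation: [2.617, -1.739, -0.0]
force: [0.3, 0.5, -0.0]
opening: 0.0015
```

The jaws closed past 25 mm, so the handle isn't between them. I'll look before moving.

```bash
python3 c.py 2 wrist scene top
```

```text
wrist selector_grip 0.65 253 286 [ 0.428  -0.1581  0.085 ]
wrist stud_center 0.57 216 404 [ 0.4664 -0.2289  0.0405]
scene selector_grip 0.91 193 335 [ 0.4248 -0.1545  0.085 ]
scene other_grip 0.58 255 252 [0.4553 0.0966 0.067 ]
top other_grip 0.6 234 217 [0.4509 0.0992 0.067 ]
4.8 [ 0.42865717 -0.15635176  0.07334717] [ 3.87380507e-01 -9.21919922e-01 -2.43692968e-05] [-0.56420933 -0.12903823 -0.97100141] 0.00042321832920186146
[-0.0004  0.      0.0003]
[0.04   0.0072 0.0003]
[ 0.0796 -0.0036  0.0003]
```

View pics/wrist2.png

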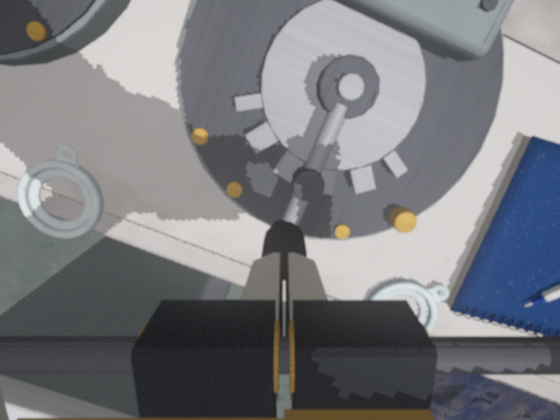

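View pics/scene2.png

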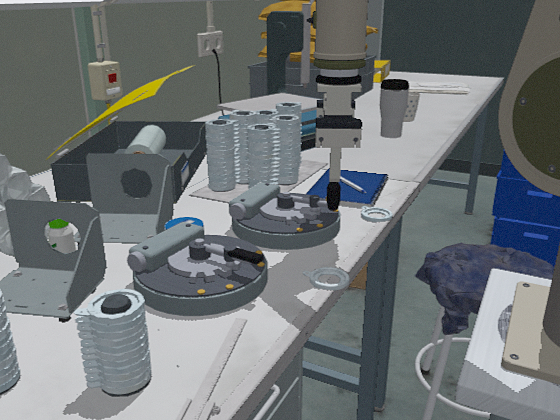

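Run:
```python
from h import *
for n in ("scene","wrist","top"):
    p=robot.read_camera(n); print(n,[np.round(proj(p,(.4287,-.1564,z))) for z in (.053,.0733,.105,.19)])
    E=p["extrinsics"]; print(-np.array(E)[:3,:3].T@np.array(E)[:3,3])
    if n!="top":
        u,v=map(int,proj(p,(.4287,-.1564,.09)));i=p["img"][max(0,v-60):v+60,u-70:u+70]
        i=i if n=="scene" else p["img"][200:340,200:370]
        cv2.imwrite(f"pics/crop_{n}2.png",cv2.resize(i,None,fx=4,fy=4,interpolation=2))
```

```text
scene [array([333., 209.]), array([333., 198.]), array([334., 182.]), array([336., 135.])]
[0.10736834 0.7053676  0.42156432]
wrist [array([283., 232.]), array([283., 243.]), array([283., 267.]), array([283., 398.])]
[ 0.50323338 -0.12539777  0.27302392]
top [array([365., 244.]), array([367., 242.]), array([369., 239.]), array([378., 229.])]
[ 0.28397206 -0.01006576  0.98742795]
```

View pics/crop_scene2.png

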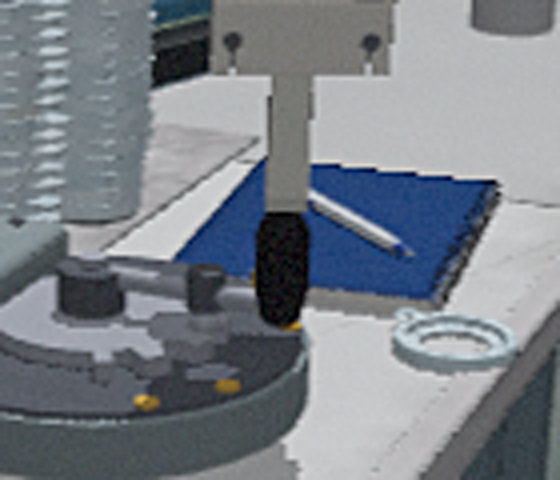

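View pics/crop_wrist2.png

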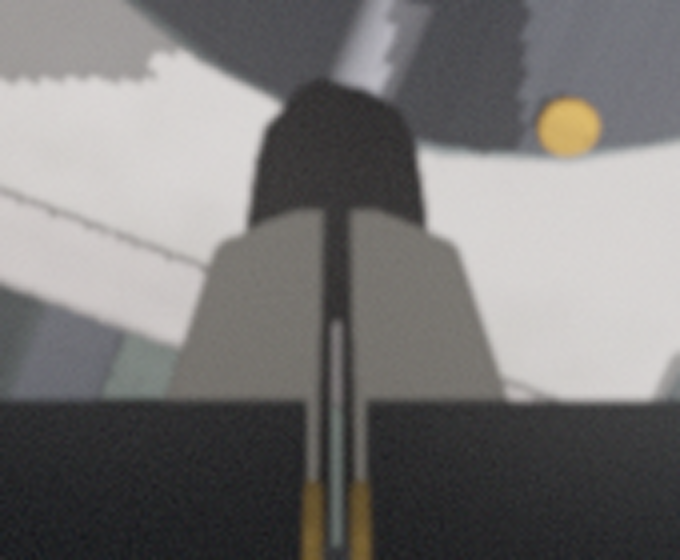

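View pics/top2.png

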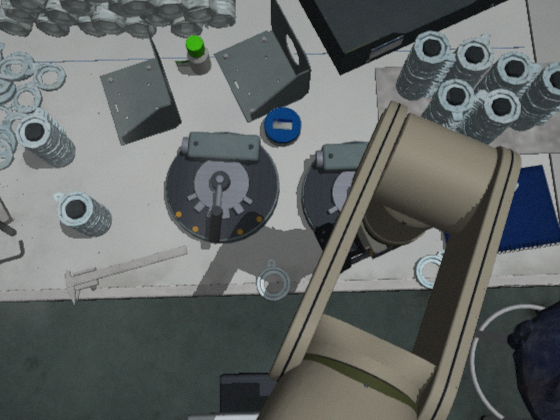

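```bash
python3 - <<'E'
from h import *
p=robot.read_camera("wrist");E=np.array(p["extrinsics"]);f=210/np.tan(np.radians(p["vfov"])/2)
print(f,p["cx"],p["cy"])
x=np.array([.387,-.922,0]);y=np.array([-.922,-.387,0])
print("cam axes in world",E[:3,:3].round(3))
T=np.array([.4287,-.1564,.0733])
for dz in (0,.019,.04,.084):
  for dy in (-.01,0,.01):
    for dx in (-.0465,.0465): print(dz,dy,dx,np.round(proj(p,T+x*dx+y*dy+[0,0,dz])),end=' ')
    print()
E
python3 - <<'E'
import cv2
i=cv2.imread('pics/wrist1.png')[220:420,0:560];cv2.imwrite('pics/crop_w1.png',cv2.resize(i,(800,286),interpolation=2))
E
```

```text
362.23731596744165 283.69487357988027 210.89820368853614
cam axes in world [[ 0.387 -0.922 -0.   ]
 [-0.883 -0.37   0.29 ]
 [-0.268 -0.112 -0.957]]
0 -0.01 -0.0465 [204. 228.] 0 -0.01 0.0465 [363. 228.] 
0 0 -0.0465 [205. 244.] 0 0 0.0465 [362. 243.] 
0 0.01 -0.0465 [206. 259.] 0 0.01 0.0465 [361. 259.] 
0.019 -0.01 -0.0465 [196. 239.] 0.019 -0.01 0.0465 [370. 239.] 
0.019 0 -0.0465 [198. 257.] 0.019 0 0.0465 [369. 257.] 
0.019 0.01 -0.0465 [199. 273.] 0.019 0.01 0.0465 [368. 273.] 
0.04 -0.01 -0.0465 [186. 256.] 0.04 -0.01 0.0465 [381. 255.] 
0.04 0 -0.0465 [188. 274.] 0.04 0 0.0465 [379. 274.] 
0.04 0.01 -0.0465 [189. 293.] 0.04 0.01 0.0465 [377. 293.] 
0.084 -0.01 -0.0465 [155. 305.] 0.084 -0.01 0.0465 [412. 305.] 
0.084 0 -0.0465 [158. 329.] 0.084 0 0.0465 [409. 329.] 
0.084 0.01 -0.0465 [160. 352.] 0.084 0.01 0.0465 [406. 352.]
```

View pics/crop_w1.png

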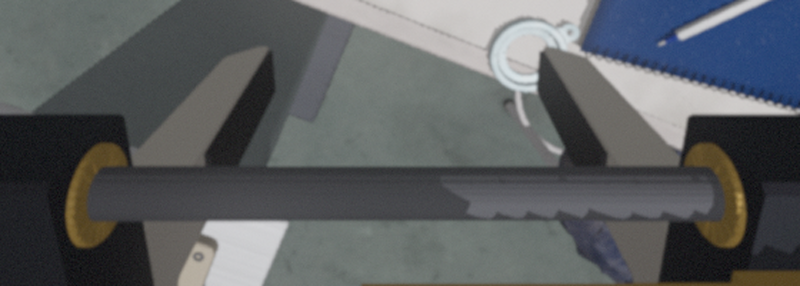

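Both views agree. In the scene image the visible fingertips end at about z 0.105 (row 182), right at the handle's top, although the reported TCP is at 0.073. The wrist view also puts the tips 30–40 mm short of the nominal TCP. So the jaws closed just above the handle and touched nothing. I'll open them, go lower in small steps while watching the force, and close again.

Emit:
{"op": "jog_arm", "data": {
  "commands": [-1, 0, 0, 0, 0, -1, 0, 0, 0, 0, -1, 0, 0, 0, 0, -1, 0, 0, 0, 0, -1, 0, 0, 0, 0, -1, 0, 0, 0, 0, -1, 0, 0, 0, 0, -1, 0, 0, 0, 0, -1, 0, 0, 0, 0, -1, 0, 0, 0.005, 0, -1, 0, 0, 0.005, 0, -1, 0, 0, 0.005, 0, -1, 0, 0, 0, 0]
}}

```text
t: 6.08
tool_pos: [0.4276, -0.1558, 0.0567]
orientation: [2.616, -1.739, -0.004]
force: [-0.3, 0.6, 0.5]
opening: 0.0825
```

```bash
python3 c.py 3 scene
python3 - <<'E'
import cv2
i=cv2.imread('pics/scene3.png')[110:260,240:420];cv2.imwrite('pics/crop_s3.png',cv2.resize(i,None,fx=4,fy=4,interpolation=2))
E
```

```text
scene selector_grip 0.88 194 335 [ 0.4216 -0.1479  0.085 ]
scene other_grip 0.83 255 249 [0.4599 0.0986 0.067 ]
scene other_grip 0.73 228 284 [ 0.4556 -0.0096  0.067 ]
6.2833 [ 0.42868315 -0.15633728  0.05835597] [ 3.87440355e-01 -9.21894769e-01 -7.97674061e-05] [0.21594026 0.23079873 0.47447722] 0.09209393872256767
[-0.0004  0.     -0.0146]
[ 0.04    0.0072 -0.0146]
[ 0.0797 -0.0035 -0.0147]
```

View pics/crop_s3.png

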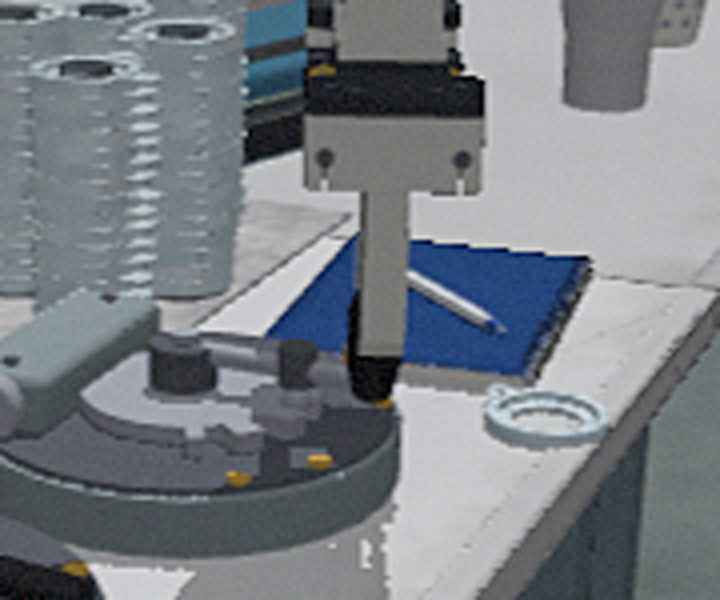

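Run:
```python
from h import *
p=robot.read_camera("scene");T=np.array([.4287,-.1563,0]);x=np.array([.387,-.922,0])
for z in (.058,.07,.08,.09,.1): print(z,np.round(proj(p,T-x*.055+[0,0,z]),1))
```

```text
0.058 [333.4 217.8]
0.07 [333.7 211.3]
0.08 [333.9 205.9]
0.09 [334.2 200.5]
0.1 [334.4 195. ]
```

The real fingertip height is about 0.092 with 0.058 reported, a 34 mm offset. I'll go down another 14 mm to a real height of about 0.078, which keeps the tips above the bar, and then close.

Emit:
{"op": "jog_arm", "data": {
  "commands": [-1, 0, 0, 0.005, 0, -1, 0, 0, 0.005, 0, -1, 0, 0, 0.004, 0, -1, 0, 0, 0, 0, 1, 0, 0, 0, 0, 1, 0, 0, 0, 0, 1, 0, 0, 0, 0, 1, 0, 0, 0, 0, 1, 0, 0, 0, 0, 1, 0, 0, 0, 0, 1, 0, 0, 0, 0, 1, 0, 0, 0, 0, 1, 0, 0, 0, 0, 1, 0, 0, 0, 0, 1, 0, 0, 0, 0, 1, 0, 0, 0, 0, 1, 0, 0, 0, 0]
}}

```text
t: 7.75
tool_pos: [0.4287, -0.1564, 0.0443]
orientation: [2.617, -1.739, 0.0]
force: [0.4, -0.1, 0.0]
opening: 0.0242
```

```bash
python3 c.py 4 scene wrist
```

```text
scene stud_center 0.5 228 283 [ 0.4832 -0.0619  0.0405]
scene other_grip 0.59 253 253 [0.4574 0.0908 0.067 ]
wrist selector_grip 0.57 273 285 [ 0.4301 -0.1565  0.085 ]
wrist stud_center 0.96 234 414 [ 0.4634 -0.2268  0.0405]
8.15 [ 0.42867613 -0.15638571  0.044332  ] [ 3.87297023e-01 -9.21954995e-01  4.95451736e-05] [ 0.27905941 -0.31723628 -0.54328626] 0.024376485062514545
[-0.0004  0.     -0.0287]
[ 0.0399  0.0072 -0.0287]
[ 0.0796 -0.0036 -0.0287]
```

View pics/wrist4.png

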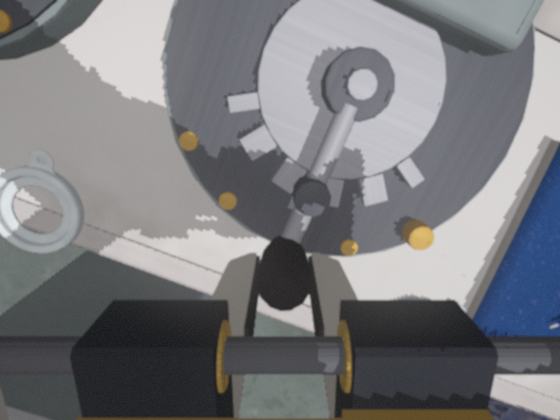

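The handle is gripped: opening 24 mm, with the wrist view showing it between the fingers at (285, 273). Now I'll work out the arc in tool axes.

Run:
```python
import numpy as np
a=np.radians(np.linspace(0,50,13))+.0097
P=np.array([.5232-.095*np.cos(a),-.1551-.095*np.sin(a)]).T
x=np.array([.3873,-.922]);y=np.array([-.922,-.3873])
L=np.array([(P-P[0])@x,(P-P[0])@y]).T
print(np.diff(L.round(4),axis=0).round(4).tolist(),L[-1])
```

```text
[[0.0065, 0.0024], [0.0066, 0.0019], [0.0068, 0.0014], [0.0068, 0.0009], [0.0069, 0.0004], [0.0069, 0.0], [0.0069, -0.0006], [0.0068, -0.0011], [0.0068, -0.0016], [0.0066, -0.0021], [0.0064, -0.0025], [0.0062, -0.003]] [ 0.08020706 -0.00388096]
```

Emit:
{"op": "jog_arm", "data": {
  "commands": [1, 0.0065, 0.0024, 0, 0, 1, 0.0066, 0.0019, 0, 0, 1, 0.0068, 0.0014, 0, 0, 1, 0.0068, 0.0009, 0, 0, 1, 0.0069, 0.0004, 0, 0, 1, 0.0069, 0, 0, 0, 1, 0.0069, -0.0006, 0, 0, 1, 0, 0, 0, 0],
  "grip_force": 25
}}

```text
t: 8.82
tool_pos: [0.4404, -0.203, 0.0443]
orientation: [2.616, -1.738, -0.003]
force: [-5.3, 0.5, 5.9]
opening: 0.0242
```

Emit:
{"op": "jog_arm", "data": {
  "commands": [1, 0.0068, -0.0011, 0, 0, 1, 0.0068, -0.0016, 0, 0, 1, 0.0066, -0.0021, 0, 0, 1, 0.0064, -0.0025, 0, 0, 1, 0.0062, -0.003, 0, 0, 1, 0, 0, 0, 0, 1, 0, 0, 0, 0]
}}

```text
t: 9.4
tool_pos: [0.4634, -0.2291, 0.0444]
orientation: [2.616, -1.739, -0.0]
force: [-2.5, 1.5, 4.1]
opening: 0.0241
```

```bash
python3 c.py 5 scene wrist
```

```text
scene selector_grip 0.97 176 331 [ 0.4657 -0.2403  0.085 ]
scene stud_center 0.53 202 329 [ 0.4588 -0.2172  0.0405]
scene other_grip 0.94 253 252 [0.4587 0.0917 0.067 ]
wrist selector_grip 0.72 276 286 [ 0.4632 -0.2303  0.085 ]
wrist stud_center 0.68 238 280 [ 0.4642 -0.2265  0.0405]
9.8 [ 0.46332801 -0.22897404  0.044397  ] [ 3.87322462e-01 -9.21944213e-01  4.23454612e-04] [-2.24994785 -0.85637058  1.88830997] 0.024297641012760707
[-0.0808  0.0038 -0.0286]
[-0.0404  0.011  -0.0286]
[-0.0007  0.0003 -0.0286]
```

View pics/wrist5.png

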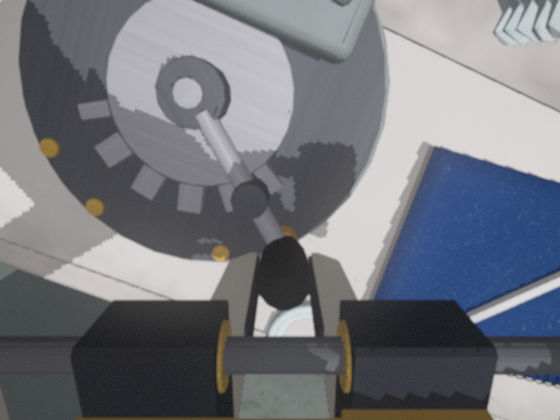

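The handle now covers the stud, whose edge shows at (287, 233). I'll release, lift, and back off to the right so the top camera can see it.

Emit:
{"op": "jog_arm", "data": {
  "commands": [-1, 0, 0, 0, 0, -1, 0, 0, 0, 0, -1, 0, 0, 0, 0, -1, 0, 0, 0, 0, -1, 0, 0, 0, 0, -1, 0, 0, 0, 0, -1, 0, 0, 0, 0, -1, 0, 0, 0, 0, -1, 0, 0, 0, 0, -1, 0, 0, -0.01, 0, -1, 0, 0, -0.02, 0, -1, 0, 0, -0.025, 0, -1, 0, 0, -0.025, 0, -1, 0, 0, -0.025, 0, -1, 0, 0, -0.025, 0, -1, 0, 0, -0.02, 0, -1, 0, 0, 0, 0]
}}

```text
t: 11.22
tool_pos: [0.4658, -0.2303, 0.2007]
orientation: [-2.616, 1.738, -0.014]
force: [-0.3, -0.6, 0.1]
opening: 0.0928
```

Emit:
{"op": "jog_arm", "data": {
  "commands": [-1, 0.025, 0.025, 0, 0, -1, 0.025, 0.025, 0, 0, -1, 0.025, 0.025, 0, 0, -1, 0.025, 0.025, 0, 0, -1, 0.025, 0.025, 0, 0, -1, 0.025, 0.025, 0, 0, -1, 0.025, 0.025, 0, 0, -1, 0.025, 0.025, 0, 0, -1, 0.025, 0.025, 0, 0, -1, 0, 0, 0, 0, -1, 0, 0, 0, 0]
}}

```text
t: 12.13
tool_pos: [0.3416, -0.5245, 0.1933]
orientation: [-2.613, 1.742, 0.002]
force: [0.1, 0.7, -0.6]
opening: 0.0929
```

```bash
python3 c.py 6 top scene;  python3 - <<'E'
import cv2
i=cv2.imread('pics/top6.png')[110:290,150:460];cv2.imwrite('pics/crop_t6.png',cv2.resize(i,None,fx=2.5,fy=2.5,interpolation=2))
E
```

```text
top selector_grip 0.8 218 408 [ 0.4655 -0.2278  0.085 ]
top other_grip 0.91 233 217 [0.4531 0.099  0.067 ]
scene selector_grip 0.66 179 329 [ 0.4629 -0.2232  0.085 ]
scene stud_center 0.54 197 330 [ 0.4672 -0.2415  0.0405]
scene other_grip 0.73 254 250 [0.4593 0.0947 0.067 ]
12.5333 [ 0.34373118 -0.52267864  0.19466247] [ 3.88622634e-01 -9.21396919e-01  4.06922894e-04] [ 0.43381519 -0.24417823  0.31282124] 0.09292996612061676
[-0.305  -0.2206  0.1216]
[-0.2646 -0.2133  0.1216]
[-0.2249 -0.2241  0.1216]
```

View pics/crop_t6.png

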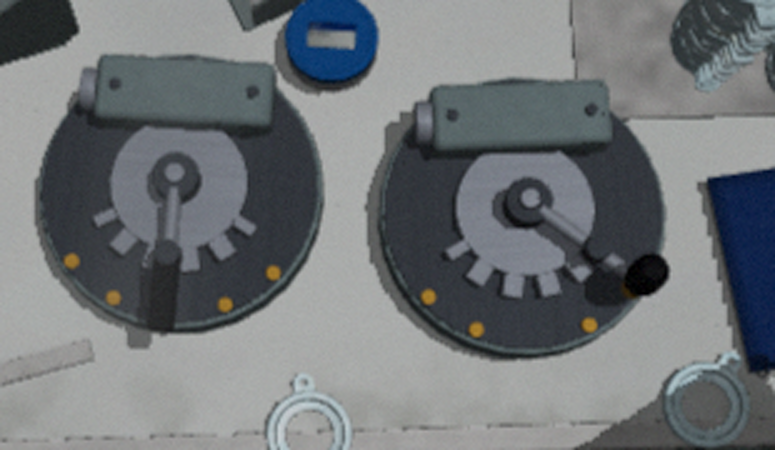

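The top view (crop) shows the handle at (646, 275), covering the stud. It measures (0.4655, -0.2278) against the stud's (0.463, -0.228), and the flat lever is still in neutral.

```bash
python3 -c "
from plant import robot
print(robot.close_job())"
```

```text
the job is handed in; nothing more can be done
None
```

The round-handled lever is now in the 50° notch on the robot's right (-y side), with its handle over the tall stud. I released it, moved the arm clear and handed the job in at about 12.5 s of the 32 s limit.

**Last checks**
- **Round handle:** in the top camera it is at (0.4655, -0.2278) and the stud at (0.463, -0.228), so it is about 3 mm off against the 10 mm limit.
- **Flat-handled lever:** it looks unmoved in neutral. It measured (0.451, 0.092) at the start and (0.453, 0.099) at the end in the top view; the network's readings scatter by about 7 mm.
- **Robot:** it was clear of both units, the gripper was open and the force was about 0.

**What disagreed**
- **First grasp missed:** the jaws closed on nothing just above the handle, without touching it. Both camera views put the visible fingertips about 34 mm above the reported TCP. I went 29 mm lower, and the second grasp held at 24 mm opening.
- **Scene camera:** its network readings for the stud did not match the top and wrist views: one fell on the other unit, and the last one was about 14 mm off. I did not use them.

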